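# Sweep the watch-case backs off the work board into the tray

## Robot

A 6-joint arm with a two-finger parallel gripper is mounted at the origin on the work surface. World frame = base frame: x ahead of the robot, y to its left, z up, the work surface at z = 0. Lengths are in m, angles in degrees, forces in N, time in s.
With the tool pointing down it reaches from about 0.3 to 0.75 m from the base axis. Payload 8.5 kg.
Tool frame: the origin (TCP) lies at the very end of the fingers, on their centre line; the grasp point (between the pads) lies env.pinch_z behind it (env.pinch_z is the distance from the TCP to the grasp point, in m); z points along the fingers, y is the line along which they close (so a half turn about z gives the same grasp; the last joint's range is limited). The gripper opens to 85 mm and grips with 20 to 120 N. Pads are 22 mm wide; open, the fingers measure 114 mm over their backs; the gripper's body (76 mm by 85 mm) begins 54 mm behind the grasp point. The pads swing forward as they close: fully open they stand 13 mm farther back than shut.
Start: joints at [-85.617, 21.807, 74.336, -0, 83.858, -12.336], TCP at [0.158, -0.527, 0.231] pointing down, gripper open.
Joint ranges: [-178.18, 178.18], [-50.72, 133.34], [12.68, 142.11], [-81.47, 261.47], [9.98, 163.14], [-165.26, 165.26]. Speed limits (degrees/s): [136.94, 136.94, 180, 180, 180, 180].

## Interface

Orientations are given as a 3x3 rotation matrix whose columns are the frame's x, y, z axes.
In Python, from rig import telemetry, get_image, env gives the robot as it stands. The module is installed in compiled form; this text tells all that it offers.
- The arm moves only by the tool apply_moves, never from a script. Its argument "series" is a list of rows, each a list of 7 numbers: the shift along the tool's x, y, z in mm, then the turn, a rotation vector about the tool's x, y, z in degrees, then the opening, from 0 (shut) to 1 (fully open). A call has 1 to 12 rows; each row shifts and turns the commanded pose from where the row before left it, along the tool's axes as they then stand; what a row does not reach is not made up. A row lasts 1/8 s, in which the tool goes at most 62.5 mm and 10.7 degrees, less where a joint would pass 70% of its speed; a pose out of reach is approached as far as the arm can. A call with a gripper value outside its range is refused whole. The fingers move at their own pace and stop on an object; "grip_force" is the grip in N (left out, the last holds). Time passes only in rows, so rows that do not move let the fingers close. It gives the time, the measured TCP pose, the force, the opening and the grip force at its end, in the units of the state.
- telemetry.observe(): the state, without advancing time (a new reading comes with each control period).
- get_image(name): name is "side" or "top" or "wrist"; returns a dict with "frame" (384x512x3 uint8, red, green, blue), "z_map" (384x512 float32, m along the optical axis (not along the pixel's ray), 0 where there is no reading), "vertical_fov" (degrees; the focal length in pixels is half the picture's height over the tangent of half this angle, whatever the lens; pixels are square), "cx", "cy" (the principal point, pixels), "eye" and "attitude" of the camera in the world; the wrist camera has in their place "mount" (4x4, takes a point from camera to tool coordinates, whose origin is the TCP and whose axes are the flange's). Camera axes: x right, y up, looking along -z (the intrinsics and any distortion apply to the point x, -y, -z); pixel columns grow to the right and rows downward; lengths in m; the calibration is good to about 2 mm. A picture is of the moment at which its call begins: read the wrist's pose just before it.
- env.close_job(): hands the job in; it is judged then, once.
The state is a dict: "time_s": time; "q": joint angles; "qvel": joint speeds; "joint_efforts": joint torques, N m; "position": TCP position; "tool_rot": TCP orientation; "ft_force": force on the tool from outside, world axes, zero at the start; "wrist_torque": the same for the moment, N m; "grip_width": finger opening in m; "gripper_force": force on a finger pad.
Only numpy, scipy, OpenCV 4.12 (cv2) and the standard library are available. Lean on these libraries where they do the work, as an engineer would, in place of code of your own. Each camera call takes 0.05 s, during which the arm holds its last target. There are 200 camera calls.

## Task

Sweep the four plain round steel case backs across the work board with the fingertips and over its edge, so that all four end up in the empty undivided white tray standing against that edge. Only push them: do not pick up or lift any of them. Leave the watch and the screw jar on the board, and the loupe, dust blower and screwdriver beside it, where they are.

Things in the scene. Friction and masses are not known exactly. Their poses are not given: they have to be found in the camera images.
- board: Raised wooden work board on the bench, 300 x 300 mm, flat top (with a dark inlaid mat) 30 mm above the table; fixed. Origin: centre of its underside, at table height; x points to its back edge, which carries a lip 8 mm thick standing 12 mm above the top; the other three edges are plain and open. The two trays touch the two side edges, at y = +150 and -150 mm of this frame.
- tray: The plain, undivided, empty white plastic tray that stands against one side edge of the board (left or right, it varies), 250 mm along the board's edge (its x) by 110 mm (its y), walls and floor 4 mm, rim 26 mm above the table, so 4 mm below the board's top. Fixed, parallel to the board. Origin: centre of its underside, at table height.
- kit_tray: White tray of the same outside size against the other side edge of the board, divided into eight compartments that hold small screws and spacers; fixed; not to be used. Origin: centre of its underside.
- case_back0: One of the four loose steel watch-case backs: a plain round disc 32 mm in diameter and 6 mm thick, about 30 g, lying flat on the board, free to slide. Origin: centre of the underside; z is its axis.
- case_back1: One of the four loose steel watch-case backs: a plain round disc 32 mm in diameter and 6 mm thick, about 30 g, lying flat on the board, free to slide. Origin: centre of the underside; z is its axis.
- case_back2: One of the four loose steel watch-case backs: a plain round disc 32 mm in diameter and 6 mm thick, about 30 g, lying flat on the board, free to slide. Origin: centre of the underside; z is its axis.
- case_back3: One of the four loose steel watch-case backs: a plain round disc 32 mm in diameter and 6 mm thick, about 30 g, lying flat on the board, free to slide. Origin: centre of the underside; z is its axis.
- jar: Small clear screw jar with a metal lid, standing on the board among the case backs: 30 mm in diameter, 38 mm tall. Origin: centre of its underside.
- watch_case: An assembled steel watch head lying dial up on the board among the case backs: round body 35 mm in diameter, 8 mm thick, with four strap lugs (45 mm over the lugs) and a crown, all within 26 mm of its centre; it has a white dial with hands. Origin: centre of its underside.
- loupe: Black eyepiece loupe standing on the table right of the board, 34 mm wide, 30 mm tall. Origin: centre of its underside.
- blower: Black rubber dust blower standing on the table left of the board, 58 mm wide, 102 mm tall. Origin: centre of its underside.
- driver: Screwdriver lying on the table left of the board, 130 mm long. Origin: on its underside; x along it, towards the tip.

How it is judged (in metres and radians):
At the end, for the whole second after the job is handed in: All four case backs lie at rest in the undivided tray, centres inside its walls and under 25 mm above the table (flat, leaning or stacked are all fine). The watch, jar, loupe, blower and screwdriver are each within 15 mm of where they stood (x of case_back0 in the frame of tray between -0.121 and 0.121 m and y of case_back0 in the frame of tray between -0.051 and 0.051 m and height (world z) of each of case_back0, case_back1, case_back2, case_back3 below 0.025 m and linear speed of each of case_back0, case_back1, case_back2, case_back3 below 0.02 m/s and x of case_back1 in the frame of tray between -0.121 and 0.121 m and y of case_back1 in the frame of tray between -0.051 and 0.051 m and x of case_back2 in the frame of tray between -0.121 and 0.121 m and y of case_back2 in the frame of tray between -0.051 and 0.051 m and x of case_back3 in the frame of tray between -0.121 and 0.121 m and y of case_back3 in the frame of tray between -0.051 and 0.051 m and distance of each of jar, watch_case, loupe, blower, driver from where it was at the start of the episode below 0.015 m); the robot touches nothing.
It fails at once if a case back is lifted (its underside centre more than 10 mm above the board's top) (height (world z) of any of case_back0, case_back1, case_back2, case_back3 above 0.04 m).
It fails at once if the watch, jar, loupe, blower or screwdriver is moved more than 15 mm (distance of any of jar, watch_case, loupe, blower, driver from where it was at the start of the episode above 0.015 m).
It also fails if it takes over 58 s, if anything falls off the work surface, if the arm or the gripper's body presses on something with over 40 N, if the wrist force passes 120 N, or if a joint passes its speed limit or range.

## Working session

There is one attempt and no reset: what is moved stays moved. The work goes in short steps, Python scripts to look and compute and a tool call to move; the robot and the scene stay as the last step left them, time stands still between calls to the robot, and variables do not carry over. Pictures are saved under pics/ and viewed, at most 10 in all, crops included, and the job is handed in when it is done.

Besides the shell and the picture viewer there is one more tool, called in YAML: its name, and indented under it one key for each argument. apply_moves: Moves the arm, as the interface text tells. Its arguments: {"type":"object","properties":{"series":{"type":"array"},"grip_force":{"type":"number"}},"required":["series"]}

```bash
mkdir -p pics
cat > h.py <<'E'
import numpy as np, cv2
from rig import telemetry, get_image, env
def pts(im):
    h,w=im["z_map"].shape; f=h/2/np.tan(np.radians(im["vertical_fov"]/2))
    u,v=np.meshgrid(np.arange(w),np.arange(h)); z=im["z_map"]
    p=np.stack([(u-im["cx"])/f*z,-(v-im["cy"])/f*z,-z],-1)
    return p@np.array(im["attitude"]).T+np.array(im["eye"])
E
python3 - <<'E'
from h import *
im=get_image("top"); print({k:v for k,v in im.items() if k not in("frame","z_map")})
np.savez("top0.npz",f=im["frame"],p=pts(im))
cv2.imwrite("pics/top0.png",cv2.resize(im["frame"][:,:,::-1],(800,600),interpolation=cv2.INTER_CUBIC))
s=telemetry.observe(); print(s, env.pinch_z)
E
```

```text
{'vertical_fov': 55.56513626982248, 'cx': 259.87281903787664, 'cy': 193.93171350432283, 'eye': array([0.46376557, 0.03671955, 1.20524961]), 'attitude': array([[ 0.00378337,  0.99781602, -0.06594599],
       [-0.99960124,  0.00561903,  0.02767269],
       [ 0.0279828 ,  0.065815  ,  0.9974394 ]])}
{'time_s': 0.05, 'q': array([-8.56157133e+01,  2.18397231e+01,  7.43844728e+01, -1.47909975e-03,
        8.38573744e+01, -1.23361892e+01]), 'qvel': array([ 0.08115551, -0.0887119 , -0.15075444,  0.03990399, -0.03827292,
        0.01631207]), 'joint_efforts': array([ 3.99192373e-03, -4.49693370e+01, -2.31963855e+01, -1.76675512e-04,
        3.47908266e-03, -1.28117216e-05]), 'position': array([ 0.15820129, -0.52645245,  0.2307253 ]), 'tool_rot': array([[ 9.57718958e-01,  2.87705369e-01, -1.34425121e-04],
       [ 2.87705265e-01, -9.57717950e-01,  1.41754183e-03],
       [ 2.79093045e-04, -1.39628150e-03, -9.99998986e-01]]), 'ft_force': array([-0.52022951,  0.18769803, -0.51282843]), 'wrist_torque': array([-0.00775254, -0.00251028,  0.00715331]), 'gripper_force': 0.0, 'grip_width': 0.08516545530789152} 0.0187
```

View pics/top0.png

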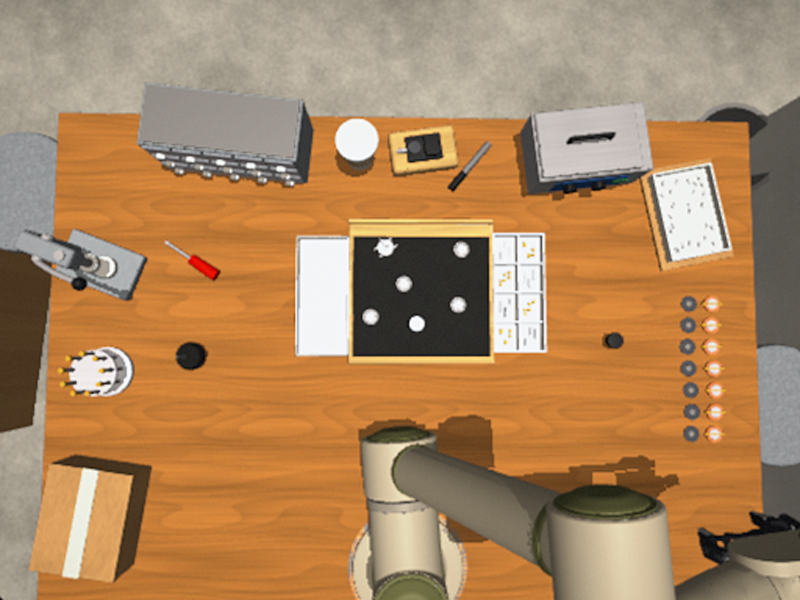

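The empty tray is on the left (+y), at image (322,295). The board is at (420,290), and six bright round items lie on the mat. I'll zoom in on them and measure.

Run:
```python
from h import *
d=np.load("top0.npz"); f,p=d["f"],d["p"]
c=f[135:240,180:360]; cv2.imwrite("pics/crop0.png",cv2.resize(c[:,:,::-1],(792,462),interpolation=cv2.INTER_CUBIC))
# board mat mask
g=cv2.cvtColor(f,cv2.COLOR_RGB2GRAY)
m=np.zeros(g.shape,np.uint8); m[152:228,227:314]=(g[152:228,227:314]>90)*255
n,l,s,ce=cv2.connectedComponentsWithStats(m)
for i in range(1,n):
    if s[i,4]>20:
        q=p[l==i]; q=q[np.isfinite(q).all(1)]
        print(ce[i].round(1)*[800/512,600/384],s[i,4],q.mean(0).round(4),"zmax",q[:,2].max().round(4), np.percentile(q[:,2],50).round(4))
# board corners: mat dark region corners
k=np.zeros(g.shape,np.uint8); k[140:240,220:320]=(g[140:240,220:320]<60)
ys,xs=np.where(k&(abs(p[...,2]-.03)<.006)); print("rect mat",cv2.minAreaRect(p[ys,xs,:2].astype(np.float32)))
for nm,u,v in [("tray floor",322,295),("matc",430,270)]:
    print(nm,p[int(v*.64),int(u*.64)])
# board wood: z>0.024 within region incl. frame; tray white
r=p[130:240,180:360]
hs=cv2.cvtColor(f,cv2.COLOR_RGB2HSV)[130:240,180:360]
b=(abs(r[...,2]-.03)<.006)&(hs[...,1]>60)
w=np.where(b); print("board",cv2.minAreaRect(r[w][:,:2].astype(np.float32)))
t=(hs[...,1]<40)&(hs[...,2]>150)&(np.arange(180,360)[None]<228)&(r[...,2]>-.01)
print("tray",cv2.minAreaRect(r[np.where(t)][:,:2].astype(np.float32)), r[t][:,:2].min(0),r[t][:,:2].max(0))
```

```text
[385.     246.5625] 120 [0.6577 0.0484 0.037 ] zmax 0.0456 0.0377
[489.0625  296.09375] 76 [ 0.5573 -0.1658  0.0455] zmax 1.2052 0.0295
[460.46875 249.0625 ] 85 [ 0.6543 -0.1086  0.035 ] zmax 0.0417 0.035
[403.125   282.96875] 89 [0.5826 0.0103 0.035 ] zmax 0.0415 0.0354
[457.5     304.21875] 86 [ 0.5383 -0.1004  0.049 ] zmax 1.2052 0.0357
[370.   316.25] 89 [0.513  0.0779 0.0482] zmax 1.2052 0.0355
[416.25    322.96875] 84 [ 0.4988 -0.0152  0.0756] zmax 1.2052 0.0672
rect mat ((0.5575015544891357, -0.0264560729265213), (0.24511052668094635, 0.28092214465141296), 0.18359462916851044)
tray floor [0.56171454 0.1809383  0.00469892]
matc [ 0.6132788  -0.04485292  0.02917795]
board ((0.5645707845687866, 0.02927592396736145), (0.2932211756706238, 0.41057348251342773), 0.38314831256866455)
tray ((0.5600303411483765, 0.13644014298915863), (0.24506880342960358, 0.19527998566627502), 1.2248859405517578) [0.43725758 0.03671955] [0.68187743 0.23382591]
```

View pics/crop0.png

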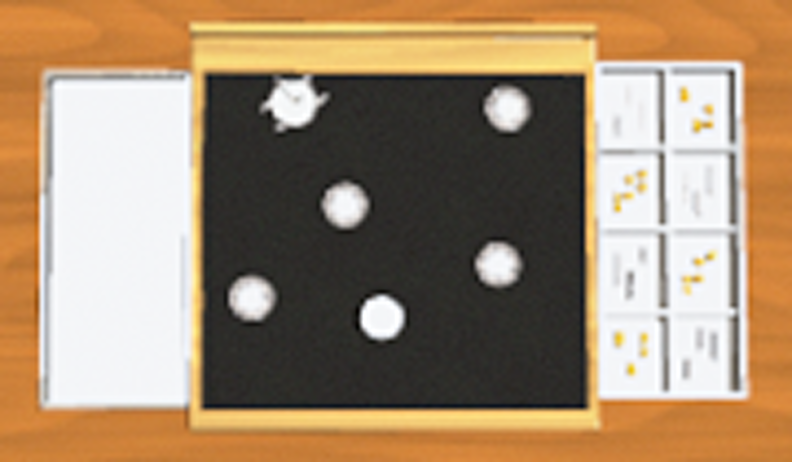

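Empty tray: x 0.437–0.682, y 0.125–0.235. Watch (0.658, 0.048), jar (0.499, -0.016). Discs:
- A (0.654, -0.109)
- B (0.583, 0.010)
- C (0.539, -0.102)
- D (0.514, 0.078)

Plan: set the fingers about 16 mm apart as a cradle, tool x along +y, and push in the order D, B, C, A.

apply_moves:
  series:
    - [0, 0, 0, 0, 0, -10.47, 0.19]
    - [0, 0, 0, 0, 0, -10.47, 0.19]
    - [0, 0, 0, 0, 0, -10.47, 0.19]
    - [0, 0, 0, 0, 0, -10.47, 0.19]
    - [0, 0, 0, 0, 0, -10.47, 0.19]
    - [0, 0, 0, 0, 0, -10.47, 0.19]
    - [0, 0, 0, 0, 0, -10.46, 0.19]
    - [41, 25, 0, 0, 0, 0, 0.19]
    - [41, 25, 0, 0, 0, 0, 0.19]
    - [41, 25, 0, 0, 0, 0, 0.19]
    - [41, 25, 0, 0, 0, 0, 0.19]
    - [41, 25, 0, 0, 0, 0, 0.19]

```text
time_s: 1.55
position: [0.2837, -0.3202, 0.231]
tool_rot: [[0.0, 1.0, -0.0], [1.0, -0.0, 0.001], [0.001, -0.0, -1.0]]
ft_force: [-0.1, -0.7, -0.5]
grip_width: 0.0165
gripper_force: 0.0
```

apply_moves:
  series:
    - [40, 25.6, 0, 0, 0, 0, 0.19]
    - [40, 25.6, 0, 0, 0, 0, 0.19]
    - [40, 25.6, 0, 0, 0, 0, 0.19]
    - [40, 25.6, 0, 0, 0, 0, 0.19]
    - [40, 25.6, 0, 0, 0, 0, 0.19]
    - [40, 25.6, 0, 0, 0, 0, 0.19]
    - [40, 25.6, 0, 0, 0, 0, 0.19]
    - [40, 25.6, 0, 0, 0, 0, 0.19]
    - [40, 25.6, 40, 0, 0, 0, 0.19]
    - [0, 0, 60, 0, 0, 0, 0.19]
    - [0, 0, 50, 0, 0, 0, 0.19]
    - [0, 0, 30, 0, 0, 0, 0.19]

```text
time_s: 3.05
position: [0.5124, 0.0386, 0.0487]
tool_rot: [[-0.0, 1.0, -0.004], [1.0, 0.0, 0.001], [0.001, -0.004, -1.0]]
ft_force: [0.6, -0.8, -0.4]
grip_width: 0.0162
gripper_force: 0.0
```

Run:
```python
from h import *
im=get_image("wrist"); cv2.imwrite("pics/w1.png",im["frame"][:,:,::-1])
im=get_image("side"); cv2.imwrite("pics/s1.png",im["frame"][:,:,::-1])
```

```text
(no output)
```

View pics/w1.png

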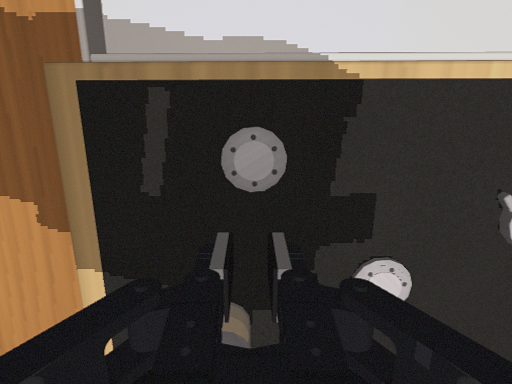

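The wrist view shows disc D at (254,159), in line with the fingertips, whose centre is near (251,250). The jar is behind them, clear of the pads. Next is a guarded descent.

apply_moves:
  series:
    - [0, 0, 8, 0, 0, 0, 0.19]
    - [0, 0, 4, 0, 0, 0, 0.19]
    - [0, 0, 2, 0, 0, 0, 0.19]
    - [0, 0, 0, 0, 0, 0, 0.19]

```text
time_s: 3.65
position: [0.5138, 0.0382, 0.0377]
tool_rot: [[0.0, 1.0, 0.001], [1.0, -0.0, -0.0], [-0.0, 0.001, -1.0]]
ft_force: [0.6, 0.4, 0.9]
grip_width: 0.016
gripper_force: 0.0
```

apply_moves:
  series:
    - [0, 0, 2, 0, 0, 0, 0.19]
    - [0, 0, 1, 0, 0, 0, 0.19]
    - [0, 0, 1, 0, 0, 0, 0.19]
    - [0, 0, 0, 0, 0, 0, 0.19]

```text
time_s: 4.15
position: [0.5136, 0.0383, 0.0333]
tool_rot: [[0.0, 1.0, -0.0], [1.0, -0.0, 0.0], [0.0, -0.0, -1.0]]
ft_force: [-0.1, 0.2, -1.3]
grip_width: 0.0161
gripper_force: 0.0
```

apply_moves:
  series:
    - [0, 0, 1, 0, 0, 0, 0.19]
    - [8, 0, 0, 0, 0, 0, 0.19]
    - [12, 0, 0, 0, 0, 0, 0.19]
    - [12, 0, 0, 0, 0, 0, 0.19]
    - [12, 0, 0, 0, 0, 0, 0.19]
    - [12, 0, 0, 0, 0, 0, 0.19]
    - [0, 0, 0, 0, 0, 0, 0.19]

```text
time_s: 5.03
position: [0.5135, 0.0952, 0.0323]
tool_rot: [[-0.001, 1.0, -0.0], [1.0, 0.001, 0.0], [0.0, -0.0, -1.0]]
ft_force: [-0.6, -0.3, -0.2]
grip_width: 0.0165
gripper_force: 0.0
```

Run:
```python
from h import *
im=get_image("wrist"); cv2.imwrite("pics/w2.png",im["frame"][:,:,::-1])
```

```text
(no output)
```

View pics/w2.png

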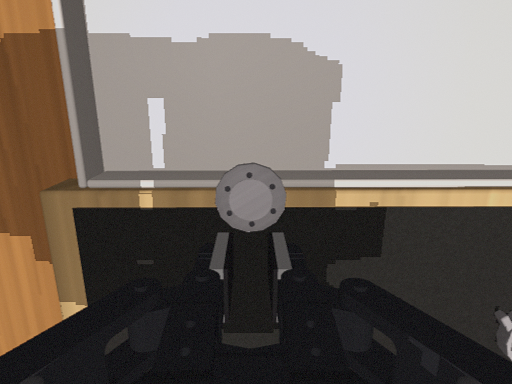

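The disc is cradled at (251,198), at the board's edge. I'll push it over, then move behind B.

apply_moves:
  series:
    - [14, 0, 0, 0, 0, 0, 0.19]
    - [14, 0, 0, 0, 0, 0, 0.19]
    - [14, 0, 0, 0, 0, 0, 0.19]
    - [12, 0, 0, 0, 0, 0, 0.19]
    - [0, 0, -20, 0, 0, 0, 0.19]
    - [0, 0, -30, 0, 0, 0, 0.19]
    - [-45, 17.4, 0, 0, 0, 0, 0.19]
    - [-45, 17.4, 0, 0, 0, 0, 0.19]
    - [-45, 17.4, 0, 0, 0, 0, 0.19]
    - [-44, 17.4, 0, 0, 0, 0, 0.19]
    - [0, 0, 0, 0, 0, 0, 0.19]

```text
time_s: 6.45
position: [0.5842, -0.0328, 0.082]
tool_rot: [[0.003, 1.0, 0.001], [1.0, -0.003, -0.0], [-0.0, 0.001, -1.0]]
ft_force: [-0.9, 0.3, 0.4]
grip_width: 0.0163
gripper_force: 0.0
```

```bash
cat > look.py <<'E'
from h import *
import sys
im=get_image("wrist"); cv2.imwrite("pics/%s_w.png"%sys.argv[1],im["frame"][:,:,::-1])
t=get_image("top"); cv2.imwrite("pics/%s.png"%sys.argv[1],np.hstack([im["frame"][::1,::1],cv2.resize(t["frame"][135:240,185:260],(275,384))])[:,:,::-1])
E
python3 look.py c1
```

```text
(no output)
```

View pics/c1.png

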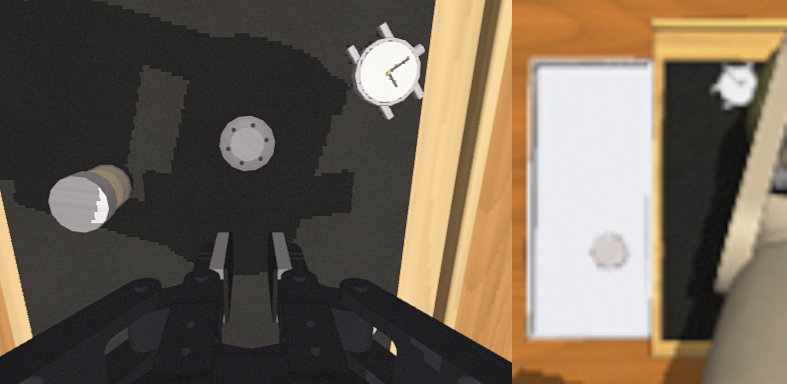

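D is in the tray. B at (247,143) lines up with the fingers. Next: descend and push B.

apply_moves:
  series:
    - [0, -1, 30, 0, 0, 0, 0.19]
    - [0, 0, 15, 0, 0, 0, 0.19]
    - [0, 0, 5, 0, 0, 0, 0.19]
    - [0, 0, 0, 0, 0, 0, 0.19]
    - [8, 0, 0, 0, 0, 0, 0.19]
    - [14, 0, 0, 0, 0, 0, 0.19]
    - [14, 0, 0, 0, 0, 0, 0.19]
    - [14, 0, 0, 0, 0, 0, 0.19]
    - [14, 0, 0, 0, 0, 0, 0.19]
    - [14, 0, 0, 0, 0, 0, 0.19]
    - [14, 0, 0, 0, 0, 0, 0.19]
    - [14, 0, 0, 0, 0, 0, 0.19]

```text
time_s: 8.05
position: [0.5822, 0.0762, 0.0323]
tool_rot: [[-0.0, 1.0, 0.0], [1.0, 0.0, -0.0], [-0.0, 0.0, -1.0]]
ft_force: [-0.3, 0.8, -0.3]
grip_width: 0.0163
gripper_force: 0.2
```

apply_moves:
  series:
    - [15, 0, 0, 0, 0, 0, 0.19]
    - [15, 0, 0, 0, 0, 0, 0.19]
    - [15, 0, 0, 0, 0, 0, 0.19]
    - [15, 0, 0, 0, 0, 0, 0.19]
    - [13, 0, 0, 0, 0, 0, 0.19]
    - [0, 0, -20, 0, 0, 0, 0.19]
    - [0, 0, -30, 0, 0, 0, 0.19]
    - [-49, -8, 0, 0, 0, 0, 0.19]
    - [-49, -8, 0, 0, 0, 0, 0.19]
    - [-49, -8, 0, 0, 0, 0, 0.19]
    - [-49, -8, 0, 0, 0, 0, 0.19]
    - [-49, -8, 0, 0, 0, 0, 0.19]

```text
time_s: 9.55
position: [0.542, -0.098, 0.0824]
tool_rot: [[0.0, 1.0, 0.0], [1.0, -0.0, -0.0], [-0.0, 0.0, -1.0]]
ft_force: [0.7, -0.1, 0.1]
grip_width: 0.0162
gripper_force: 0.0
```

apply_moves:
  series:
    - [-47, -9, 0, 0, 0, 0, 0.19]
    - [0, 0, 0, 0, 0, 8, 0.19]
    - [0, 0, 0, 0, 0, 0, 0.19]

```text
time_s: 9.93
position: [0.5332, -0.1439, 0.0823]
tool_rot: [[0.139, 0.99, -0.0], [0.99, -0.139, 0.0], [0.0, -0.0, -1.0]]
ft_force: [0.1, 0.3, 0.7]
grip_width: 0.0159
gripper_force: 0.0
```

```bash
python3 look.py c2
```

```text
(no output)
```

View pics/c2.png

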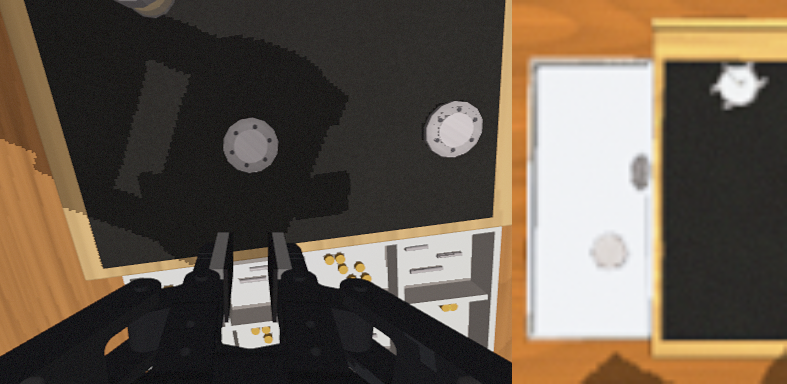

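B is leaning against the tray's near wall at about (640,172) in the composite; C is aligned at (250,145). I'll check B's height and steer C clear of it.

Run:
```python
from h import *
im=get_image("top"); p=pts(im)
m=(p[...,1]>.122)&(p[...,1]<.232)&(p[...,0]>.44)&(p[...,0]<.68)&(im["z_map"]>0)
for a,b in [(.50,.53),(.565,.605)]:
  k=m&(p[...,0]>a)&(p[...,0]<b)
  for y in np.arange(.122,.2,.006):
    q=p[k&(abs(p[...,1]-y)<.003)]
    if len(q): print(a,y.round(3),q[:,2].max().round(4),np.median(q[:,2]).round(4))
```

```text
0.5 0.122 0.0322 0.0305
0.5 0.128 0.0284 0.0254
0.5 0.134 0.0083 0.0043
0.5 0.14 0.0072 0.0038
0.5 0.146 0.0074 0.0036
0.5 0.152 0.014 0.009
0.5 0.158 0.0139 0.0109
0.5 0.164 0.0136 0.0108
0.5 0.17 0.0154 0.0113
0.5 0.176 0.0134 0.0084
0.5 0.182 0.0079 0.0047
0.5 0.188 0.0084 0.0043
0.5 0.194 0.0083 0.0034
0.5 0.2 0.0084 0.0052
0.565 0.122 0.0354 0.0303
0.565 0.128 0.036 0.0282
0.565 0.134 0.0343 0.0265
0.565 0.14 0.0243 0.0172
0.565 0.146 0.0182 0.0046
0.565 0.152 0.008 0.0054
0.565 0.158 0.0064 0.0037
0.565 0.164 0.0076 0.0037
0.565 0.17 0.0077 0.0038
0.565 0.176 0.0092 0.0044
0.565 0.182 0.0113 0.0053
0.565 0.188 0.0087 0.0038
0.565 0.194 0.0103 0.0039
0.565 0.2 0.0083 0.0038
```

apply_moves:
  series:
    - [0, 0, 30, 0, 0, 0, 0.19]
    - [0, 0, 15, 0, 0, 0, 0.19]
    - [0, 0, 5, 0, 0, 0, 0.19]
    - [0, 0, 0, 0, 0, 0, 0.19]
    - [10, 0, 0, 0, 0, 0, 0.19]
    - [14, 0, 0, 0, 0, 0, 0.19]
    - [14, 0, 0, 0, 0, 0, 0.19]
    - [14, 0, 0, 0, 0, 0, 0.19]
    - [14, 0, 0, 0, 0, 0, 0.19]
    - [14, 0, 0, 0, 0, 0, 0.19]
    - [14, 0, 0, 0, 0, 0, 0.19]
    - [14, 0, 0, 0, 0, 0, 0.19]

```text
time_s: 11.58
position: [0.5484, -0.0359, 0.0323]
tool_rot: [[0.139, 0.99, -0.0], [0.99, -0.139, 0.0], [0.0, -0.0, -1.0]]
ft_force: [-0.2, -0.4, 0.3]
grip_width: 0.0164
gripper_force: 0.3
```

apply_moves:
  series:
    - [14, 0, 0, 0, 0, 0, 0.19]
    - [14, 0, 0, 0, 0, 0, 0.19]
    - [14, 0, 0, 0, 0, 0, 0.19]
    - [14, 0, 0, 0, 0, 0, 0.19]
    - [14, 0, 0, 0, 0, -3, 0.19]
    - [14, 0, 0, 0, 0, -3, 0.19]
    - [14, 0, 0, 0, 0, -3, 0.19]
    - [14, 0, 0, 0, 0, -3, 0.19]
    - [14, 0, 0, 0, 0, 0, 0.19]
    - [14, 0, 0, 0, 0, 0, 0.19]

```text
time_s: 12.82
position: [0.5573, 0.1033, 0.0323]
tool_rot: [[-0.069, 0.998, -0.0], [0.998, 0.069, 0.0], [0.0, -0.0, -1.0]]
ft_force: [-0.0, -1.4, -0.0]
grip_width: 0.0161
gripper_force: 0.3
```

apply_moves:
  series:
    - [14, -3, 0, 0, 0, 0, 0.19]
    - [16, -3, 0, 0, 0, 0, 0.19]
    - [16, 0, 0, 0, 0, 0, 0.19]
    - [0, 0, -20, 0, 0, 0, 0.19]
    - [-32, 19, 0, 0, 0, 0, 0.19]
    - [-32, 19, 0, 0, 0, 0, 0.19]
    - [0, 0, 0, 0, 0, 0, 0.19]

```text
time_s: 13.7
position: [0.5919, 0.0854, 0.0522]
tool_rot: [[-0.067, 0.998, 0.001], [0.998, 0.067, -0.0], [-0.0, 0.001, -1.0]]
ft_force: [-0.1, 0.6, 0.6]
grip_width: 0.0158
gripper_force: 0.0
```

```bash
python3 look.py c3
python3 - <<'E'
from h import *
im=get_image("top"); p=pts(im)
m=(p[...,1]>.122)&(p[...,1]<.232)&(p[...,0]>.44)&(p[...,0]<.68)&(im["z_map"]>0)&(p[...,2]<.06)
# coarse height map
for x in np.arange(.49,.64,.008):
  print(x.round(3),[int(1000*np.median(q[:,2])) if len(q:=p[m&(abs(p[...,0]-x)<.004)&(abs(p[...,1]-y)<.004)]) else -1 for y in np.arange(.124,.2,.008)])
E
```

```text
0.49 [-1, -1, -1, -1, -1, -1, -1, -1, -1, -1]
0.498 [-1, -1, -1, -1, -1, -1, -1, -1, -1, -1]
0.506 [-1, -1, -1, -1, -1, -1, -1, -1, -1, -1]
0.514 [-1, -1, -1, -1, -1, -1, -1, -1, -1, -1]
0.522 [-1, -1, -1, -1, -1, -1, -1, -1, -1, -1]
0.53 [-1, -1, -1, -1, -1, -1, -1, -1, -1, -1]
0.538 [-1, -1, -1, -1, -1, -1, -1, -1, -1, -1]
0.546 [-1, -1, -1, -1, -1, -1, -1, -1, -1, -1]
0.554 [-1, -1, -1, -1, -1, -1, -1, -1, -1, -1]
0.562 [28, 3, 0, 4, 3, 6, -1, -1, -1, -1]
0.57 [27, 16, 19, 4, 4, 3, -1, -1, -1, -1]
0.578 [29, 30, 24, 6, 3, 0, -1, -1, -1, -1]
0.586 [-1, -1, -1, -1, -1, -1, -1, -1, -1, -1]
0.594 [-1, -1, -1, -1, -1, -1, -1, -1, -1, -1]
0.602 [-1, -1, -1, -1, -1, -1, -1, -1, -1, -1]
0.61 [-1, -1, -1, -1, -1, -1, -1, -1, -1, -1]
0.618 [-1, -1, -1, -1, -1, -1, -1, -1, -1, -1]
0.626 [-1, -1, -1, -1, -1, -1, -1, -1, -1, -1]
0.634 [-1, -1, -1, -1, -1, -1, -1, -1, -1, -1]
```

View pics/c3.png

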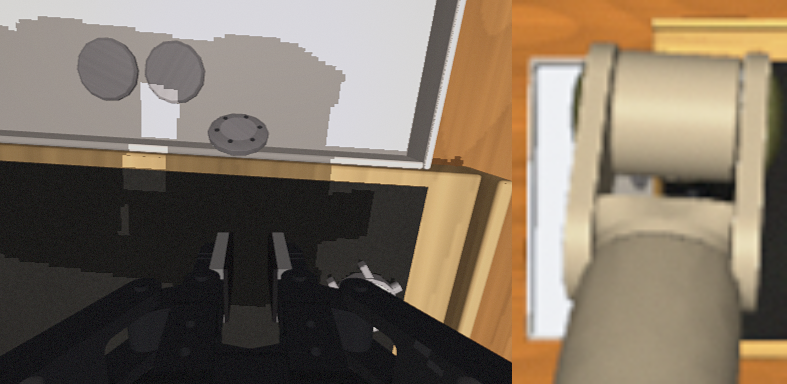

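C and D lie flat in the tray. B leans on the near wall at (238,133), so I'll nudge its top edge inward.

apply_moves:
  series:
    - [0, -7, 14, 0, 0, 0, 0.19]
    - [0, 0, 6, 0, 0, 0, 0.19]
    - [0, 0, 0, 0, 0, 0, 0.19]
    - [12, 0, 0, 0, 0, 0, 0.19]
    - [14, 0, 0, 0, 0, 0, 0.19]
    - [14, 0, 0, 0, 0, 0, 0.19]
    - [14, 0, 0, 0, 0, 0, 0.19]
    - [12, 0, 0, 0, 0, 0, 0.19]
    - [0, 0, -20, 0, 0, 0, 0.19]
    - [0, 0, -30, 0, 0, 0, 0.19]

```text
time_s: 15.1
position: [0.5782, 0.1529, 0.082]
tool_rot: [[-0.07, 0.998, -0.003], [0.998, 0.07, -0.0], [0.0, -0.003, -1.0]]
ft_force: [-0.9, -0.4, -0.4]
grip_width: 0.0165
gripper_force: 0.0
```

apply_moves:
  series:
    - [-50.3, 11.2, 0, 0, 0, 0, 0.19]
    - [-50.3, 11.2, 0, 0, 0, 0, 0.19]
    - [-50.3, 11.2, 0, 0, 0, 0, 0.19]
    - [-50.3, 11.2, 0, 0, 0, 0, 0.19]
    - [-50.3, 11.2, 0, 0, 0, 0, 0.19]
    - [-50.3, 11.2, 0, 0, 0, 0, 0.19]
    - [0, 0, 0, 0, 0, -8, 0.19]
    - [0, 0, 0, 0, 0, -8, 0.19]
    - [0, 0, 0, 0, 0, 0, 0.19]

```text
time_s: 16.23
position: [0.6671, -0.1437, 0.082]
tool_rot: [[-0.341, 0.94, -0.001], [0.94, 0.341, 0.0], [0.001, -0.001, -1.0]]
ft_force: [0.4, -0.3, 0.0]
grip_width: 0.0161
gripper_force: 0.0
```

```bash
python3 look.py c4
```

```text
(no output)
```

View pics/c4.png

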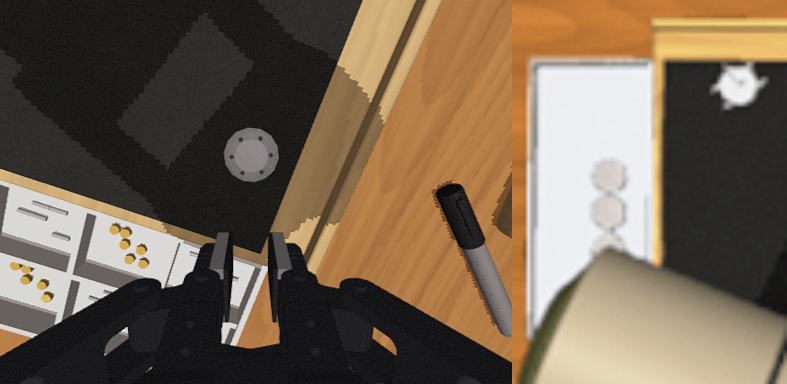

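All three discs lie flat in the tray. A, at (251,155), lines up with the fingers. Descending now.

apply_moves:
  series:
    - [0, -2, 30, 0, 0, 0, 0.19]
    - [0, 0, 12, 0, 0, 0, 0.19]
    - [0, 0, 5, 0, 0, 0, 0.19]
    - [0, 0, 3, 0, 0, 0, 0.19]
    - [8, 0, 0, 0, 0, 0, 0.19]
    - [14, 0, 0, 0, 0, 0, 0.19]
    - [14, 0, 0, 0, 0, 0, 0.19]
    - [14, 0, 0, 0, 0, 0, 0.19]
    - [14, 0, 0, 0, 0, 0, 0.19]
    - [14, 0, 0, 0, 0, 0, 0.19]
    - [14, 0, 0, 0, 0, 0, 0.19]
    - [14, 0, 0, 0, 0, 0, 0.19]

```text
time_s: 17.82
position: [0.6287, -0.0446, 0.0323]
tool_rot: [[-0.342, 0.94, 0.0], [0.94, 0.342, -0.0], [-0.0, 0.0, -1.0]]
ft_force: [1.1, -1.3, 0.5]
grip_width: 0.0164
gripper_force: 0.3
```

apply_moves:
  series:
    - [14, 0, 0, 0, 0, 0, 0.19]
    - [14, 0, 0, 0, 0, 0, 0.19]
    - [14, 0, 0, 0, 0, 0, 0.19]
    - [14, 0, 0, 0, 0, 0, 0.19]
    - [14, 0, 0, 0, 0, 0, 0.19]
    - [14, 0, 0, 0, 0, 0, 0.19]
    - [14, 0, 0, 0, 0, 0, 0.19]
    - [12, 0, 0, 0, 0, 4, 0.19]
    - [12, 0, 0, 0, 0, 4, 0.19]
    - [12, 0, 0, 0, 0, 4, 0.19]
    - [12, 0, 0, 0, 0, 4, 0.19]

```text
time_s: 19.2
position: [0.5836, 0.0939, 0.0323]
tool_rot: [[-0.067, 0.998, -0.0], [0.998, 0.067, -0.0], [-0.0, -0.0, -1.0]]
ft_force: [-0.3, -0.6, 0.0]
grip_width: 0.0162
gripper_force: 0.3
```

apply_moves:
  series:
    - [14, 4, 0, 0, 0, 0, 0.19]
    - [14, 4, 0, 0, 0, 0, 0.19]
    - [15, 4, 0, 0, 0, 0, 0.19]
    - [15, 3, 0, 0, 0, 0, 0.19]
    - [0, 0, -25, 0, 0, 0, 0.19]
    - [0, 0, -40, 0, 0, 0, 0.19]
    - [-50, 0, -50, 0, 0, 0, 0.19]
    - [-50, 0, -30, 0, 0, 0, 0.19]
    - [-50, -10, 0, 0, 0, 0, 0.19]
    - [-50, -10, 0, 0, 0, 0, 0.19]
    - [-50, -10, 0, 0, 0, 0, 0.19]
    - [0, 0, 0, 0, 0, 0, 0.19]

```text
time_s: 20.7
position: [0.5819, -0.0962, 0.1713]
tool_rot: [[-0.066, 0.998, -0.0], [0.998, 0.066, -0.0], [-0.0, -0.0, -1.0]]
ft_force: [-0.0, -0.1, 0.6]
grip_width: 0.0163
gripper_force: 0.0
```

Run:
```python
from h import *
im=get_image("top"); p=pts(im); cv2.imwrite("pics/e.png",cv2.resize(im["frame"][135:240,180:360,::-1],(792,462)))
g=im["frame"].astype(int).sum(2)
m=(p[...,1]>.131)&(p[...,1]<.23)&(p[...,0]>.445)&(p[...,0]<.675)&(im["z_map"]>0)&(p[...,2]>.0085)
n,l,s,c=cv2.connectedComponentsWithStats(m.astype(np.uint8))
for i in range(1,n):
  if s[i,4]>15: print(s[i,4],p[l==i].mean(0).round(3),p[l==i].max(0).round(3))
```

```text
156 [0.573 0.163 0.013] [0.604 0.181 0.021]
55 [0.512 0.164 0.011] [0.525 0.177 0.015]
```

View pics/e.png

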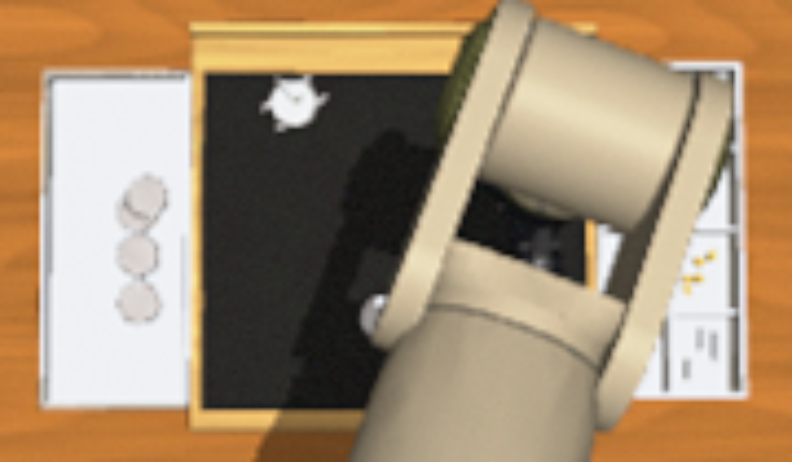

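All four discs are in the tray, with A overlapping B at (140,200) and a maximum height of 21 mm. The watch and jar look unmoved, and the arm touches nothing.

```bash
python3 -c "
from h import *
print(env.close_job())"
```

```text
the job is handed in; nothing more can be done
None
```

I swept all four case backs into the undivided tray by pushing only and handed the job in at about 21 s; `close_job` returned no verdict. In the last image all four were in the tray, one resting partly on another (highest point about 21 mm), and the watch and jar looked unmoved; I didn't re-measure the loupe, blower or screwdriver, but the arm never worked near them.

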